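Move a clip-on dial thermometer to the chilled pot

TASK

Take the clip-on dial thermometer off the low pot by squeezing its spring clip open, and clip it onto the rim of the tall pot in the cooling jacket. Keep the clip squeezed open while you press it down, gently and by feel, until its saddle sits fully home on the rim, then let go so that the jaws close under the rim bead, with the stem hanging inside the tall pot. Do not shove the low pot about, and leave the spice jar, the spoon and the marker alone.

Things in the scene. Friction and masses are not known exactly. Their poses are not given: they have to be found in the camera images.
- clip: Steel dial thermometer on a self-closing clip like reverse tweezers, 80 g, upright on a pot rim. Origin: middle of the saddle's underside, which rests on top of the rim. z up; x across the rim, +x to the pot's inside; y along the rim. Two crossed arms hang from a tail pin at z 80 mm (top 86); squeezing their finger plates together along x opens the jaws below
- clip_plates (a point): Middle between the clip's two finger plates, 39 mm above the clip's origin. Plates 22 mm wide (y), 24 mm high, 35 mm apart over their outsides at rest, about 24 when squeezed to the stop. About 9 N on each starts to open the jaws, 15 N holds them fully open against a stop; more squeeze does no harm
- stem_tip (a point): Lower end of the thermometer's 4 mm stem, in the clip's frame at x +32, y +32, z -52 mm. The stem hangs from the dial, a disc 34 mm wide right above it, 7.5 to 16.5 mm above the clip's origin
- saddle: The clip's cushioned rubber saddle, 8 x 28 mm (x, y); origin and axes as clip. Pressed on a rim it gives about 1 mm per 4 N, at most 3 mm. The jaws' lips are 16 mm wide (y) and reach from 10.5 to 22 mm below this origin; with the jaws fully open there are 22 mm between the lips, centred on x = 0
- jaw_in (a joint): Opening angle of one clip arm, rad; the other mirrors it: 0 jaws shut on nothing, about 0.015 gripping a pot wall under the bead, about 0.05 pinching on the bead itself (wrong), 0.12 fully open at the stop
- low_pot: Low round steel pot, 125 mm over the rim, 70 mm high, loose, 0.6 kg. Origin: centre of its underside; z up. The wall, 2.4 mm thick, ends in a round bead 9 mm thick on a circle of 58 mm radius; the bead's top is 70 mm above the origin. The thermometer starts clipped on this rim, at the pot's -x side, saddle on the bead
- cooler: Cooling jacket, an aluminium drum 140 mm wide, 80 mm high, with a black collar and two lugs (out to 83 mm from the axis), fixed to the counter. Origin: centre of its underside; z up. Wedged in it, on its axis, stands the tall round steel pot, with the low pot's wall and rim (9 mm bead on a circle of 58 mm radius, wall 2.4 mm)
- cooler_rim (a point): Point on the jacket's axis 118 mm above its underside, the mean height of the top of the tall pot's rim. The pot sits more or less deep in its jacket: the rim is up to 10 mm higher or lower than this point, which is not reported and has to be felt. It does not yield under 20 N
- spice_a: Spice jar with a yellow lid, 44 mm wide, 100 mm high, bystander
- spoon: Small steel spoon, 134 mm long, 13 mm high, lying on the counter, bystander
- marker: Felt marker with a blue cap, 135 mm long, 16 mm high, lying on the counter, bystander

How it is judged (in metres and radians):
On the way, in this order (a step that is already met when the one before it is completed fails the run):
1. the thermometer is lifted clear of the low pot with its jaws squeezed open (height (world z) of stem_tip above 0.08 m and value of joint jaw_in above 0.07 rad and contact force between clip and low_pot below 0.1 N), for 0.1 s.
2. with its jaws held open astride the tall pot's rim, the saddle is pressed onto the rim with 2 N or more (contact force between saddle and cooler above 2 N and value of joint jaw_in above 0.06 rad and horizontal distance between saddle and cooler_rim between 0.052 and 0.064 m and horizontal distance between stem_tip and cooler_rim below 0.056 m), for 0.2 s.
At the end, for the whole second after the job is handed in: The clip grips the tall pot's wall under the bead by its own spring (jaw angle 0.006 to 0.03 rad), upright within 0.15 rad and at rest, saddle within 6 mm of the rim circle and 13 mm below to 14 mm above the mean rim height, stem inside the tall pot; the low pot stands upright (value of joint jaw_in between 0.006 and 0.03 rad and contact force between clip and cooler above 2 N and z of saddle in the frame of cooler_rim between -0.013 and 0.014 m and horizontal distance between saddle and cooler_rim between 0.052 and 0.064 m and horizontal distance between stem_tip and cooler_rim below 0.056 m and angle between clip's own z axis and vertical below 0.15 rad and linear speed of clip below 0.02 m/s and angle between low_pot's own z axis and vertical below 0.05 rad); the robot touches nothing.
It fails at once if the saddle is pressed on anything with more than 15 N (contact force between saddle and anything else above 15 N).
It fails at once if the low pot is shoved more than 30 mm or tipped (distance of low_pot from where it was at the start of the episode above 0.03 m or angle between low_pot's own z axis and vertical above 0.3 rad).
It fails at once if the spice jar, the spoon or the marker is moved more than 20 mm (distance of any of spice_a, spoon, marker from where it was at the start of the episode above 0.02 m).
It also fails if it takes over 34 s, if anything falls off the work surface, if the arm or the gripper's body presses on something with over 40 N, if the wrist force passes 120 N, or if a joint passes its speed limit or range.

ROBOT

A 7-joint arm with a two-finger parallel gripper is mounted at the origin on the work surface; the furniture and walls round the work are solid. World frame = base frame: x ahead of the robot, y to its left, z up, the work surface at z = 0. Lengths are in m, angles in degrees, forces in N, time in s.
With the tool pointing down it reaches from about 0.425 to 0.875 m from the base axis. Payload 4.7 kg.
Tool frame: the origin (TCP) lies between the finger pads; the fingertips stand env.finger_overhang ahead of it and the grasp point (between the pads) lies 5 mm behind it (env.finger_overhang is the distance from the TCP to the fingertips, in m); z points along the fingers, y is the line along which they close (so a half turn about z gives the same grasp; the last joint's range is limited). The gripper opens to 87 mm and grips with 3 to 60 N. Pads are 19 mm wide; open, the fingers measure 117 mm over their backs; the gripper's body (75 mm by 190 mm) begins 51 mm behind the grasp point.
Start: joints at [-62.561, 18.392, -4.016, 83.108, 1.295, 78.541, -3.26], TCP at [0.291, 0.581, 0.197] pointing down, gripper open.
Joint ranges: [-163.93, 163.93], [-17.29, 119.83], [-79.2, 71.16], [3.27, 140.29], [-89.18, 269.18], [5.43, 117.66], [-154.24, 154.24]. Speed limits (degrees/s): [147.25, 147.25, 180, 180, 180, 180, 180].

INTERFACE

Orientations are given as [roll, pitch, yaw] about the fixed x, y, z axes, in that order (R = Rz(yaw) Ry(pitch) Rx(roll)).
In Python, from cell import telemetry, eyes, env, models gives the robot as it stands. The module is installed in compiled form; this text tells all that it offers.
- The arm moves only by the tool drive_tool, never from a script. Its arguments are lists of equal length, an entry for each row: "angular": the turn, a rotation vector about the tool's x, y, z in rad, a list of three; "delta_pos": the shift along the tool's x, y, z in cm, a list of three; "gripper": the finger opening in cm, from 0 to 8.7. A call has 1 to 20 rows; each row shifts and turns the commanded pose from where the row before left it, along the tool's axes as they then stand; what a row does not reach is not made up. A row lasts 1/10 s, in which the tool goes at most 50 mm and 8.59 degrees, less where a joint would pass 70% of its speed; a pose out of reach is approached as far as the arm can. A call with a gripper value outside its range is refused whole. The fingers move at their own pace and stop on an object; "squeeze" is the grip in N (left out, the last holds). Time passes only in rows, so rows that do not move let the fingers close. It gives the time, the measured TCP pose, the force, the opening and the grip force at its end, in the units of the state.
- telemetry.get_obs(): the state, without advancing time (a new reading comes with each control period).
- eyes.read_camera(name): name is "scene" or "top"; returns a dict with "pixels" (384x512x3 uint8, red, green, blue), "mtx" (3x3 intrinsics, pixels), "origin" and "orientation" of the camera in the world. Camera axes: x right, y down, z forward; pixel columns grow to the right and rows downward; lengths in m; the calibration is good to about 2 mm. A picture is of the moment at which its call begins. There is no depth.
- env.sign_off(): hands the job in; it is judged then, once.
Trained networks look in a picture, given as the dict that the camera call returned (one of the last four; its "shot" number tells which), for a name from the list of things; names that differ only in an ending like _2 or _b are one class to them, and where a whole thing is asked for, a point or a joint stands for the part that bears it (a point fixed in the world has none). Each returns a list of dicts, best first, with "p" (0 to 1); they miss things now and then, are a little off and sometimes report something else, mostly with a low value. They report only what shows in the picture. A call takes as long as a camera call.
- models.search_frame(picture, target): "centre" ([column, row] in pixels, amid what is visible of it).
- models.cut_out(picture, target): "pixels" (384x512 bool, what is visible of it) and "centre" ([column, row] in pixels, amid what is visible of it).
The state is a dict: "time_s": time; "qpos": joint angles; "joint_velocities": joint speeds; "effort": joint torques, N m; "tool_pos": TCP position; "tool_rot": TCP orientation; "force": force on the tool from outside, world axes, zero at the start; "wrist_torque": the same for the moment, N m; "grip_width": finger opening in m; "grasp_force": force on a finger pad.
Only numpy, scipy, OpenCV 4.12 (cv2) and the standard library are available. Lean on these libraries where they do the work, as an engineer would, in place of code of your own. Each camera call takes 0.05 s, during which the arm holds its last target. There are 200 camera calls.

## Working session

There is one attempt and no reset: what is moved stays moved. The work goes in short steps, Python scripts to look and compute and a tool call to move; the robot and the scene stay as the last step left them, time stands still between calls to the robot, and variables do not carry over. Pictures are saved under pics/ and viewed, at most 10 in all, crops included, and the job is handed in when it is done.

Besides the shell and the picture viewer there is one more tool, called as name(argument=value, ...) on one line, values as JSON. drive_tool: Moves the arm, as the interface text tells. Its arguments: {"type":"object","properties":{"angular":{"type":"array","items":{"type":"array","items":{"type":"number"}}},"delta_pos":{"type":"array","items":{"type":"array","items":{"type":"number"}}},"gripper":{"type":"array","items":{"type":"number"}},"squeeze":{"type":"number"}},"required":["angular","delta_pos","gripper"]}

```bash
mkdir -p pics; cat > h.py <<'E'
import numpy as np,cv2
from scipy.spatial.transform import Rotation as R
from cell import telemetry, eyes, env, models
def cam(n):
    return eyes.read_camera(n)
def Rm(o):
    o=np.array(o,float)
    if o.shape==(3,3): return o
    return R.from_euler('xyz',o,degrees=True).as_matrix()
def ray(p,uv):
    K=np.array(p['mtx']);d=Rm(p['orientation'])@np.linalg.inv(K)@np.array([uv[0],uv[1],1.])
    return np.array(p['origin']),d
def atz(p,uv,z):
    o,d=ray(p,uv);return o+d*(z-o[2])/d[2]
def proj(p,X):
    c=Rm(p['orientation']).T@(np.array(X,float)-np.array(p['origin']));u=np.array(p['mtx'])@c;return u[:2]/u[2]
def tri(r1,r2):
    A=[];b=[]
    M=np.zeros((3,3));v=np.zeros(3)
    for o,d in (r1,r2):
        d=d/np.linalg.norm(d);P=np.eye(3)-np.outer(d,d);M+=P;v+=P@o
    return np.linalg.solve(M,v)
E
python3 - <<'E'
from h import *
print(telemetry.get_obs(),env.finger_overhang)
ps={n:cam(n) for n in('scene','top')}
im=[]
for n,p in ps.items():
    print(n,p['origin'],p['orientation'],p['mtx'])
    cv2.imwrite(f'pics/{n}0.png',p['pixels'][:,:,::-1])
    for t in ['clip','clip_plates','stem_tip','saddle','low_pot','cooler','spice_a','spoon','marker']:
        r=models.search_frame(p,t)
        print(n,t,[(np.round(q['centre'],1).tolist(),round(q['p'],2)) for q in r[:2]])
E
```

```text
{'time_s': 0.0, 'qpos': array([-62.56019932,  18.43882238,  -4.01518294,  83.17437547,
         1.29385003,  78.54064752,  -3.25867155]), 'joint_velocities': array([0.000863  , 0.02602459, 0.13126727, 0.02298861, 0.07599122,
       0.0957921 , 0.02597748]), 'effort': array([-7.46390360e-04, -4.91277838e+01, -4.04345104e-01, -3.12532496e+01,
       -6.39301445e-02,  4.36713675e-02,  1.77364564e-04]), 'tool_pos': array([0.29114353, 0.58048104, 0.19586881]), 'tool_rot': array([-1.79891331e+02,  4.71407533e-03,  1.53370710e+02]), 'force': array([ 0.68074835,  0.66372157, -0.15641517]), 'wrist_torque': array([-0.00613373,  0.02568004,  0.0446656 ]), 'grasp_force': 0.0, 'grip_width': 0.0870371188111025} 0.014
scene [-0.09157708 -0.56169863  0.7551337 ] [-136.80208391    0.17280616  -58.31005811] [[359.74083107   0.         255.48787283]
 [  0.         359.74083107 195.72898881]
 [  0.           0.           1.        ]]
scene clip [([250.5, 187.5], 0.73), ([245.0, 188.6], 0.6)]
scene clip_plates [([248.0, 190.3], 0.78)]
scene stem_tip [([251.1, 189.8], 0.82)]
scene saddle [([320.2, 224.9], 0.69)]
scene low_pot [([268.4, 200.3], 0.56)]
scene cooler [([319.6, 225.3], 0.82)]
scene spice_a [([221.6, 165.3], 0.83), ([248.0, 190.7], 0.42)]
scene spoon [([249.3, 242.0], 0.7)]
scene marker [([256.9, 269.6], 0.69)]
top [ 0.32855349 -0.23016126  0.97749868] [-174.24643523   -1.10274566  -91.0773802 ] [[425.02383437   0.         248.96885951]
 [  0.         425.02383437 187.88367789]
 [  0.           0.           1.        ]]
top clip [([226.1, 168.5], 0.94)]
top clip_plates [([223.9, 170.2], 0.89)]
top stem_tip [([224.6, 169.6], 0.63), ([241.1, 149.7], 0.41)]
top saddle []
top low_pot [([241.6, 151.7], 0.83)]
top cooler [([316.8, 166.6], 0.68)]
top spice_a [([166.7, 147.9], 0.91), ([276.3, 239.9], 0.16)]
top spoon [([235.9, 215.1], 0.61)]
top marker [([278.9, 238.1], 0.67)]
```

```bash
python3 - <<'E'
import cv2
a=cv2.imread('pics/top0.png')[90:270,130:380];b=cv2.imread('pics/scene0.png')[130:310,180:380]
cv2.imwrite('pics/t1.png',cv2.resize(a,None,fx=3.2,fy=3.2,interpolation=2));cv2.imwrite('pics/s1.png',cv2.resize(b,None,fx=3.2,fy=3.2,interpolation=2))
E
```

```text
(no output)
```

View pics/t1.png

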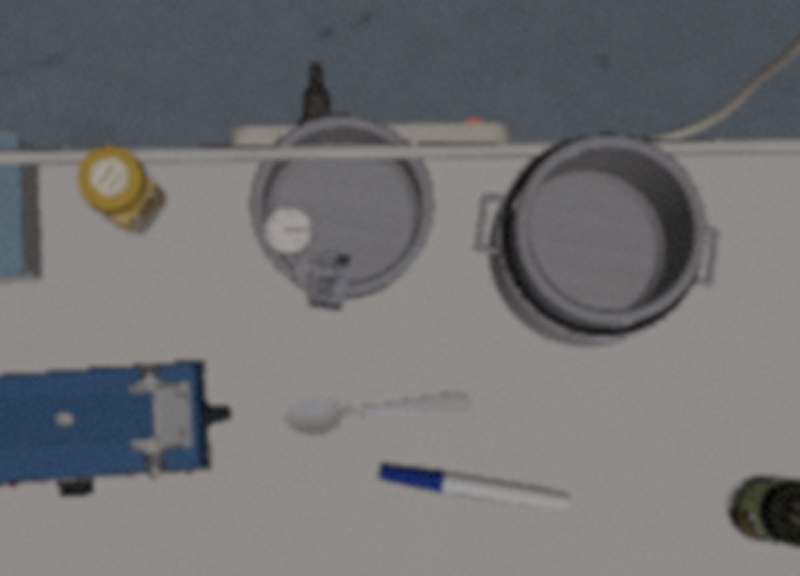

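View pics/s1.png

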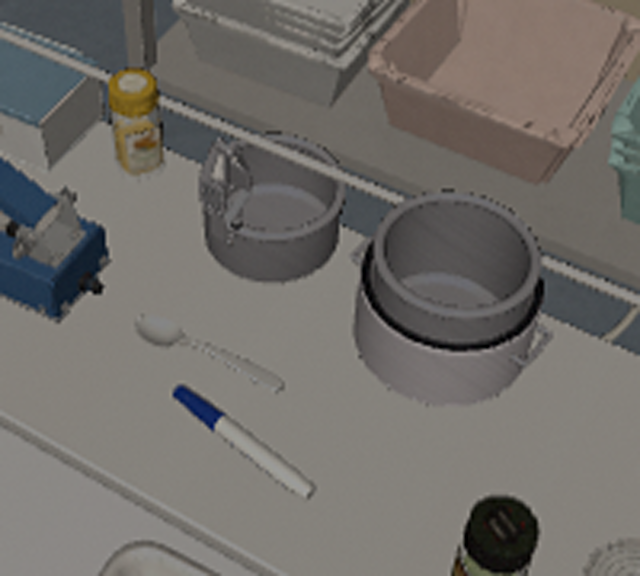

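```bash
python3 - <<'E'
from h import *
from scipy.optimize import least_squares
ps={n:cam(n) for n in('scene','top')}
f=lambda n,u,v:(130+u/3.2,90+v/3.2) if n=='top' else (180+u/3.2,130+v/3.2)
T=ps['top'];S=ps['scene']
def fit(pts,z):
    X=np.array([atz(T,f('top',*q),z)[:2] for q in pts])
    c=least_squares(lambda c:np.hypot(*(X-c).T)-.0625,X.mean(0));return c.x,c.fun*1e3
print('low',fit([(250,206),(435,206),(342,113),(342,298),(277,271)],.0655))
for z in(.105,.113,.123):
    c,r=fit([(608,133),(706,235),(510,235),(608,330)],z);print('tall',z,c,r)
    a=np.linspace(0,2*np.pi,9)[:-1]
    pr=[((proj(S,[c[0]+.0625*np.cos(t),c[1]+.0625*np.sin(t),z])-[180,130])*3.2).round().tolist() for t in a];print(pr)
print('dial',atz(T,f('top',288,230),.0865))
print('plates top z.121',atz(T,f('top',328,285),.109),'tail',atz(T,f('top',320,265),.15))
for t in['clip','clip_plates']:
    a=models.cut_out(S,t)[:1];b=models.cut_out(T,t)[:1]
    print(t,a[0]['centre'],b[0]['centre'],tri(ray(S,a[0]['centre']),ray(T,b[0]['centre'])))
for n,t in[('spice_a',.05),('spoon',.005),('marker',.008)]:
    print(n,atz(T,models.search_frame(T,n)[0]['centre'],t))
for y in(0,250,500,800): 
    o,d=ray(T,f('top',y,152)); print('rail',[(o+d*(z-o[2])/d[2]).round(3).tolist() for z in(.0,.1,.2,.3)])
b=T['pixels'][130:195,195:275,::-1];cv2.imwrite('pics/t2.png',cv2.resize(b,None,fx=9,fy=9,interpolation=2))
a=S['pixels'][150:230,235:310,::-1];cv2.imwrite('pics/s2.png',cv2.resize(a,None,fx=7,fy=7,interpolation=2))
E
```

```text
low (array([ 0.49431013, -0.22476862]), array([0.09865528, 0.49481628, 1.34819329, 0.94628411, 0.55492312]))
tall 0.105 [ 0.46752227 -0.39762287] [2.4146314  1.55138631 1.55138627 2.28317438]
[[485.0, 205.0], [423.0, 199.0], [376.0, 225.0], [371.0, 272.0], [414.0, 314.0], [482.0, 322.0], [530.0, 291.0], [529.0, 243.0]]
tall 0.113 [ 0.46627195 -0.39608764] [1.79554263 0.96525214 0.964971   1.71305444]
[[484.0, 199.0], [421.0, 192.0], [374.0, 218.0], [369.0, 266.0], [413.0, 307.0], [481.0, 316.0], [529.0, 285.0], [529.0, 236.0]]
tall 0.123 [ 0.46470964 -0.39416858] [1.02107934 0.23264779 0.23196644 1.00100681]
[[483.0, 190.0], [420.0, 183.0], [372.0, 209.0], [367.0, 257.0], [411.0, 299.0], [479.0, 307.0], [528.0, 276.0], [528.0, 227.0]]
dial [ 0.47438687 -0.18869039  0.0865    ]
plates top z.121 [ 0.43455197 -0.21498827  0.109     ] tail [ 0.44198078 -0.21098609  0.15      ]
clip [251.0, 187.7] [226.1, 170.3] [ 0.45764533 -0.2034775   0.08719685]
clip_plates [250.6, 187.7] [226.1, 170.1] [ 0.45772539 -0.20295364  0.08693576]
spice_a [ 0.51156369 -0.07167459  0.05      ]
spoon [ 0.35829186 -0.22005773  0.005     ]
marker [ 0.30584293 -0.32244536  0.008     ]
rail [[0.549, 0.024, 0.0], [0.527, -0.002, 0.1], [0.504, -0.028, 0.2], [0.481, -0.054, 0.3]]
rail [[0.547, -0.158, 0.0], [0.524, -0.165, 0.1], [0.502, -0.172, 0.2], [0.48, -0.18, 0.3]]
rail [[0.544, -0.34, 0.0], [0.522, -0.329, 0.1], [0.5, -0.318, 0.2], [0.478, -0.307, 0.3]]
rail [[0.541, -0.562, 0.0], [0.519, -0.528, 0.1], [0.497, -0.494, 0.2], [0.476, -0.46, 0.3]]
```

View pics/t2.png

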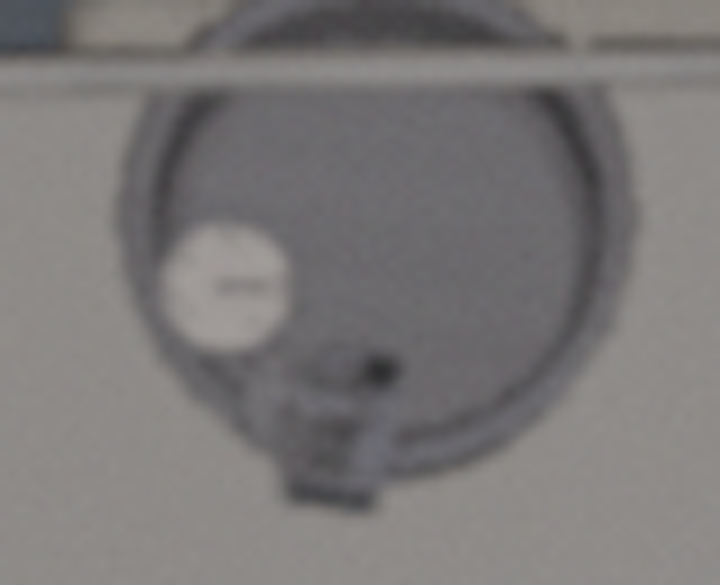

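View pics/s2.png

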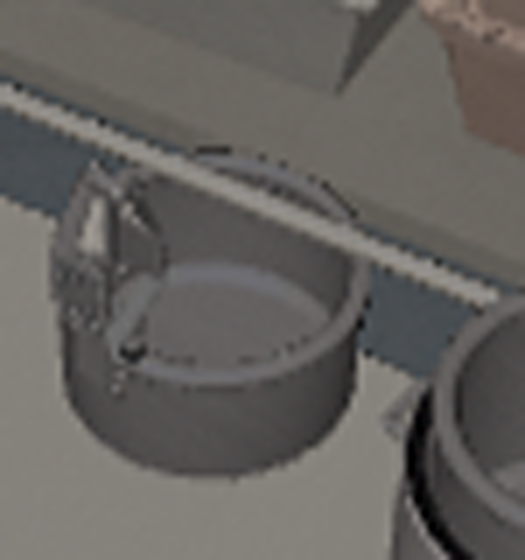

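```bash
python3 - <<'E'
from h import *
ps={n:cam(n) for n in('scene','top')}
T=ps['top'];S=ps['scene']
o1,d1=ray(T,(195,137.8));_,d2=ray(T,(275,137.2));n=np.cross(d1,d2)
for uv in[(263.6,175),(303.6,192.4),(235,162.8)]:
    o,d=ray(S,uv);print('rail',o+d*(n@(o1-o))/(n@d))
t=np.radians(-10.2);c=np.array([.4943,-.2248]);d=np.array([np.cos(t),np.sin(t)]);m=np.array([-d[1],d[0]])
for nm,p in ps.items():
    im=p['pixels'][:,:,::-1].copy();im=cv2.resize(im,None,fx=4,fy=4,interpolation=2)
    def dot(X,col):cv2.circle(im,tuple(int(round(v*4+1.5)) for v in proj(p,X)),2,col,-1)
    for a in np.linspace(0,6.28,40):
        dot([*(c+.0625*np.array([np.cos(a),np.sin(a)])),.0655],(0,0,255))
        dot([.4650+.0625*np.cos(a),-.3945+.0625*np.sin(a),.1175],(0,255,0))
    L=lambda x,y,z:[*(c-.058*d+x*d+y*m),.07+z]
    for y in(-.011,.011):
        for z in(.027,.051):
            for x in(-.0175,.0175):dot(L(x,y,z),(255,255,0))
    dot(L(.032,.032,.0165),(255,0,255));dot(L(.032,.032,-.052),(255,0,255));dot(L(0,0,.08),(0,255,255))
    cv2.imwrite(f'pics/o_{nm}.png',im)
a=cv2.imread('pics/o_top.png')[460:860,760:1480];b=cv2.imread('pics/o_scene.png')[570:1020,920:1420]
b=cv2.resize(b,(444,400))
cv2.imwrite('pics/o.png',np.hstack([a[:,:],b])[:, :1164]) 
x=np.hstack([a,b]);cv2.imwrite('pics/o.png',cv2.resize(x,(800,int(400*800/x.shape[1])),interpolation=3))
E
```

```text
rail [ 0.52922981 -0.20217619  0.07445527]
rail [ 0.52876485 -0.32463497  0.07274348]
rail [ 0.52986533 -0.10724527  0.0745432 ]
```

View pics/o.png

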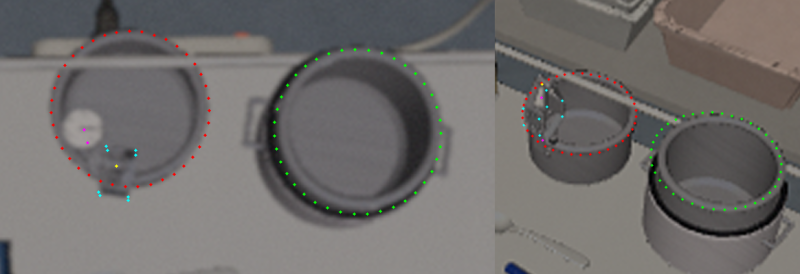

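```bash
python3 - <<'E'
from h import *
from scipy.optimize import minimize
from scipy.ndimage import map_coordinates
ps=[cam('scene'),cam('top')]
G=[]
for p in ps:
    g=cv2.GaussianBlur(cv2.cvtColor(p['pixels'],cv2.COLOR_RGB2GRAY),(0,0),1.0).astype(float);G.append(g)
a=np.linspace(0,2*np.pi,120,endpoint=False)
# silhouette of a torus: points n*r with n perpendicular to view direction
def ring(p,c,R0=.058,r=.0045):
    P=np.stack([c[0]+R0*np.cos(a),c[1]+R0*np.sin(a),0*a+c[2]],1)
    t=np.stack([-np.sin(a),np.cos(a),0*a],1);v=P-np.array(p['origin']);n=np.cross(v,t);n/=np.linalg.norm(n,axis=1)[:,None]
    n*=np.sign((n*np.stack([np.cos(a),np.sin(a),0*a],1)).sum(1))[:,None]
    q=lambda X:np.array([proj(p,x) for x in X])
    u=q(P+n*r);w=q(P+n*r*1.3);m=w-u;m/=np.linalg.norm(m,axis=1)[:,None];return u,m
def score(c,use=(0,1)):
    s=0
    for i in use:
        u,m=ring(ps[i],c);S=lambda x:map_coordinates(G[i],[x[:,1],x[:,0]],order=1,mode='nearest')
        s-=np.minimum(np.abs(S(u+m)-S(u-m)),25).mean()
    return s
for nm,c0 in(('low',[.4943,-.2248,.0655]),('tall',[.4665,-.396,.11])):
    best=min((minimize(score,np.array(c0)+d,method='Nelder-Mead',options=dict(initial_simplex=np.array(c0)+d+np.vstack([[0,0,0],np.eye(3)*.004])) ) for d in [np.array([x,y,z]) for x in(-.003,.003) for y in(-.003,.003) for z in(-.006,0,.006)]),key=lambda r:r.fun)
    print(nm,best.x,best.fun,score(c0))
E
```

```text
low [ 0.4944313  -0.2236262   0.06557953] -29.590388039163578 -28.668160450169783
tall [ 0.46008033 -0.39583809  0.1073524 ] -31.95348484139002 -27.8091636466891
```

```bash
python3 - <<'E'
from h import *
out=[]
for nm,(y0,x0) in(('top',(125,270)),('scene',(180,280))):
    p=cam(nm);im=cv2.resize(p['pixels'][y0:y0+80,x0:x0+80,::-1].copy(),None,fx=5,fy=5,interpolation=2)
    im=cv2.convertScaleAbs(im,alpha=1.5)
    for c,col in(((.4601,-.3958,.1074),(0,0,255)),((.4660,-.3960,.112),(0,255,0))):
        for a in np.linspace(0,6.28,60):
            u=proj(p,[c[0]+.0625*np.cos(a),c[1]+.0625*np.sin(a),c[2]]);cv2.circle(im,(int((u[0]-x0)*5+2),int((u[1]-y0)*5+2)),1,col,-1)
    out.append(im)
cv2.imwrite('pics/o2.png',np.hstack(out))
E
```

```text
(no output)
```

View pics/o2.png

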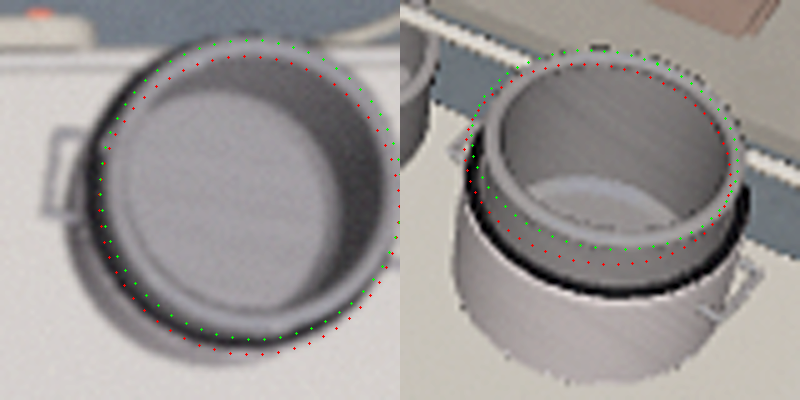

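```bash
python3 - <<'E'
from h import *
from scipy.ndimage import map_coordinates
ps=[cam('scene'),cam('top')]
G=[cv2.GaussianBlur(cv2.cvtColor(p['pixels'],cv2.COLOR_RGB2GRAY),(0,0),.8).astype(float) for p in ps]
a=np.linspace(0,2*np.pi,90,endpoint=False)
rad=np.stack([np.cos(a),np.sin(a),0*a],1)
def P(p,X):
    c=(X-np.array(p['origin']))@Rm(p['orientation']);u=c@np.array(p['mtx']).T;return u[:,:2]/u[:,2:]
res=[]
for x in np.arange(.462,.4721,.001):
  for y in np.arange(-.401,-.3899,.001):
    for z in np.arange(.103,.125,.0015):
      s=0
      for i in(0,1):
        # inner edge & outer edge of bead : bright band between; score = band brightness minus outside/inside
        L=[]
        for r in(.0655,.058,.0505):
            u=P(ps[i],np.array([x,y,z])+rad*r);L.append(map_coordinates(G[i],[u[:,1],u[:,0]],order=1))
        s+=np.clip(L[1]-L[0],-25,25).mean()+np.clip(L[1]-L[2],-25,25).mean()
      res.append((s,x,y,z))
res.sort(reverse=True)
for r in res[:6]:print(np.round(r,4))
E
```

```text
[53.8707  0.469  -0.399   0.112 ]
[53.7492  0.469  -0.399   0.1105]
[53.6495  0.469  -0.398   0.1105]
[53.5595  0.468  -0.399   0.112 ]
[53.2035  0.47   -0.399   0.1105]
[53.1127  0.469  -0.398   0.112 ]
```

```bash
cat >> h.py <<'E'
def plan(wps,yaw1,n):
    """rows (tool cm, rad) from the present pose through world waypoints, n rows each"""
    o=telemetry.get_obs();p=np.array(o['tool_pos']);Rt=Rm(o['tool_rot'])
    tgt=R.from_euler('xyz',[180,0,yaw1],degrees=True).as_matrix()
    rv=R.from_matrix(Rt.T@tgt).as_rotvec();N=sum(n)
    print('t',o['time_s'],'rv/row',(rv/N).round(4));D=[]
    for w,k in zip(wps,n):
        for i in range(k):
            D.append((Rt.T@(np.array(w)-p)/k*100).round(2).tolist());Rt=Rt@R.from_rotvec(rv/N).as_matrix()
        p=np.array(w)
    print(D)
E
python3 -c "
from h import *
plan([(.46,.2,.25),(.437,-.213,.25)],79.8,[10,10])"
```

```text
t 1.85 rv/row [ 0.     -0.      0.0642]
[[-3.22, -2.65, -0.53], [-3.38, -2.44, -0.53], [-3.53, -2.22, -0.53], [-3.66, -1.99, -0.53], [-3.78, -1.75, -0.53], [-3.89, -1.5, -0.53], [-3.98, -1.25, -0.53], [-4.05, -0.99, -0.53], [-4.1, -0.73, -0.53], [-4.14, -0.46, -0.53], [-3.59, -2.05, -0.0], [-3.71, -1.82, -0.0], [-3.82, -1.58, -0.0], [-3.92, -1.33, -0.0], [-3.99, -1.07, -0.0], [-4.06, -0.82, -0.0], [-4.1, -0.55, -0.0], [-4.13, -0.29, -0.0], [-4.14, -0.02, -0.0], [-4.13, 0.24, 0.0]]
```

drive_tool(delta_pos=[[-3.22,-2.65,-0.53],[-3.38,-2.44,-0.53],[-3.53,-2.22,-0.53],[-3.66,-1.99,-0.53],[-3.78,-1.75,-0.53],[-3.89,-1.5,-0.53],[-3.98,-1.25,-0.53],[-4.05,-0.99,-0.53],[-4.1,-0.73,-0.53],[-4.14,-0.46,-0.53],[-3.59,-2.05,0],[-3.71,-1.82,0],[-3.82,-1.58,0],[-3.92,-1.33,0],[-3.99,-1.07,0],[-4.06,-0.82,0],[-4.1,-0.55,0],[-4.13,-0.29,0],[-4.14,-0.02,0],[-4.13,0.24,0]], angular=[[0,0,0.0642],[0,0,0.0642],[0,0,0.0642],[0,0,0.0642],[0,0,0.0642],[0,0,0.0642],[0,0,0.0642],[0,0,0.0642],[0,0,0.0642],[0,0,0.0642],[0,0,0.0642],[0,0,0.0642],[0,0,0.0642],[0,0,0.0642],[0,0,0.0642],[0,0,0.0642],[0,0,0.0642],[0,0,0.0642],[0,0,0.0642],[0,0,0.0642]], gripper=[8.7,8.7,8.7,8.7,8.7,8.7,8.7,8.7,8.7,8.7,8.7,8.7,8.7,8.7,8.7,8.7,8.7,8.7,8.7,8.7])

```text
time_s: 3.85
tool_pos: [0.4368, -0.2148, 0.2503]
tool_rot: [179.9, -0.0, 79.7]
force: [-0.0, -0.2, -0.5]
grip_width: 0.0872
grasp_force: 0.0
```

drive_tool(delta_pos=[[0,0,0],[0,0,0],[0,0,0]], angular=[[0,0,0],[0,0,0],[0,0,0]], gripper=[8.7,8.7,8.7])

```text
time_s: 4.15
tool_pos: [0.4374, -0.2118, 0.2499]
tool_rot: [-180.0, -0.0, 79.9]
force: [1.2, 0.6, 0.2]
grip_width: 0.0868
grasp_force: 0.0
```

```bash
python3 -c "
from h import *
o=telemetry.get_obs();print(o['tool_pos'],o['tool_rot'],o['qpos'],o['force'])
plan([(.4373,-.2134,.19)],79.8,[3])"
```

```text
[ 0.43740681 -0.2117613   0.24987511] [-1.79993551e+02 -4.22965172e-02  7.99286998e+01] [-19.49898169  -5.49654796  39.91433713 102.1147698    3.51626254
  82.13495538   9.73155077] [1.21307794 0.62557237 0.22493413]
t 4.15 rv/row [-0.     -0.0002  0.0007]
[[-0.06, 0.01, 2.0], [-0.06, 0.01, 2.0], [-0.05, 0.01, 2.0]]
```

drive_tool(delta_pos=[[0,0,2.5],[0,0,2.5],[0,0,2.5],[0,0,2.5],[0,0,2],[0,0,1.5],[0,0,0.9],[0,0,0],[0,0,0],[0,0,0]], angular=[[0,0,0],[0,0,0],[0,0,0],[0,0,0],[0,0,0],[0,0,0],[0,0,0],[0,0,0],[0,0,0],[0,0,0]], gripper=[8.7,8.7,8.7,8.7,8.7,8.7,8.7,6,4.5,4.5], squeeze=25)

```text
time_s: 5.15
tool_pos: [0.4379, -0.2131, 0.1069]
tool_rot: [179.9, -0.0, 79.8]
force: [0.8, -0.3, 0.4]
grip_width: 0.0702
grasp_force: 0.0
```

```bash
python3 - <<'E'
from h import *
out=[]
for nm,(y0,x0) in(('top',(120,190)),('scene',(140,210))):
    p=cam(nm);out.append(cv2.resize(p['pixels'][y0:y0+80,x0:x0+80,::-1],None,fx=5,fy=5,interpolation=2))
cv2.imwrite('pics/g.png',cv2.convertScaleAbs(np.hstack(out),alpha=1.5))
E
```

```text
(no output)
```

View pics/g.png

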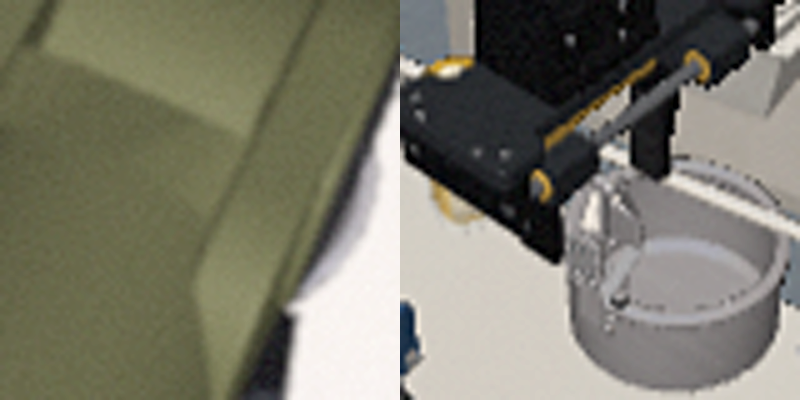

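Top is hidden by the arm. In the scene view (right half), the clip stands between the fingers (outer ~(545,220), inner ~(650,140)), all clear, so I'll close.

drive_tool(delta_pos=[[0,0,0],[0,0,0],[0,0,0],[0,0,0],[0,0,0],[0,0,0],[0,0,0],[0,0,0],[0,0,0],[0,0,0],[0,0,0],[0,0,0]], angular=[[0,0,0],[0,0,0],[0,0,0],[0,0,0],[0,0,0],[0,0,0],[0,0,0],[0,0,0],[0,0,0],[0,0,0],[0,0,0],[0,0,0]], gripper=[3.6,3.6,3.6,3.6,2.8,2,2,2,2,2,2,2], squeeze=25)

```text
time_s: 6.45
tool_pos: [0.4372, -0.2132, 0.106]
tool_rot: [180.0, -0.0, 79.8]
force: [1.7, -0.7, 0.2]
grip_width: 0.0201
grasp_force: 9.9
```

drive_tool(delta_pos=[[0,0,0],[0,0,0],[0,0,0]], angular=[[0,0,0],[0,0,0],[0,0,0]], gripper=[1,1,1], squeeze=25)

```text
time_s: 6.75
tool_pos: [0.436, -0.2125, 0.1058]
tool_rot: [-179.8, -0.1, 79.8]
force: [-2.7, 1.9, 4.3]
grip_width: 0.0116
grasp_force: 26.2
```

```bash
python3 - <<'E'
from h import *
p=cam('scene');cv2.imwrite('pics/g2.png',cv2.convertScaleAbs(cv2.resize(p['pixels'][150:220,225:305,::-1],None,fx=8,fy=8,interpolation=2),alpha=1.5))
E
```

```text
(no output)
```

View pics/g2.png

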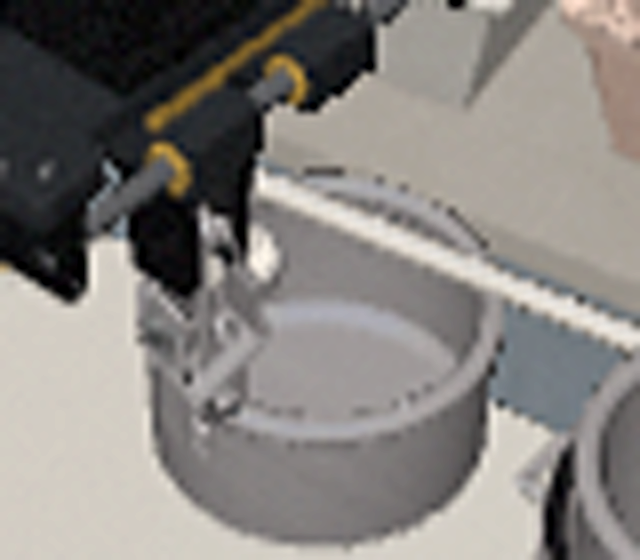

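```bash
python3 - <<'E'
from h import *
p=cam('scene')
t=np.radians(-10.2);c=np.array([.4944,-.2237]);d=np.array([np.cos(t),np.sin(t)]);m=np.array([-d[1],d[0]])
for n,l in dict(origin=(0,0,0),tail=(0,0,.08),plo_top=(-.0175,0,.051),plo_bot=(-.0175,0,.027),pli_top=(.0175,0,.051),pli_bot=(.0175,0,.027),dial=(.032,.032,.0165),stem=(.032,.032,-.052),ftip=(0,0,.022)).items():
    X=[*(c-.058*d+l[0]*d+l[1]*m),.07+l[2]];print(n,((proj(p,X)-[225,150])*8).round())
o=telemetry.get_obs();print(o)
for q in models.search_frame(p,'low_pot')[:2]+models.search_frame(p,'clip')[:3]: print(q)
E
```

```text
origin [193. 389.]
tail [189. 211.]
plo_top [152. 308.]
plo_bot [154. 361.]
pli_top [228. 249.]
pli_bot [229. 302.]
dial [187. 255.]
stem [190. 395.]
ftip [192. 342.]
{'time_s': 6.85, 'qpos': array([-18.26921616,   1.74196118,  42.23065909, 113.77549776,
        -1.30740368,  65.12511323,  14.30971241]), 'joint_velocities': array([ 0.00854051, -0.08806846, -0.03397098, -0.00840207,  0.03253541,
       -0.31597507, -0.1195139 ]), 'effort': array([  0.14816984, -21.39037907,   0.7851607 , -29.70916808,
         0.04983097,  -1.74945362,  -0.042514  ]), 'tool_pos': array([ 0.43578743, -0.21246364,  0.10568174]), 'tool_rot': array([-1.79824080e+02, -5.89201272e-02,  7.98075336e+01]), 'force': array([-3.38225924,  1.5198189 ,  3.80816528]), 'wrist_torque': array([0.49584192, 1.18734844, 0.06401669]), 'grasp_force': 29.563212846260285, 'grip_width': 0.010966885363635982}
{'centre': [271.1, 200.6], 'p': 0.6}
{'centre': [249.2, 190.4], 'p': 0.72}
```

```bash
python3 - <<'E'
from h import *
p=cam('scene');o=telemetry.get_obs();Rt=Rm(o['tool_rot']);tp=np.array(o['tool_pos'])
cv2.imwrite('pics/scene_g.png',p['pixels'][:,:,::-1])
x0,y0,f=228,150,8
a=cv2.imread('pics/scene0.png');b=p['pixels'][:,:,::-1]
L=[]
for im,k in((a,0),(b,1)):
    q=cv2.resize(im[y0:y0+66,x0:x0+50],None,fx=f,fy=f,interpolation=cv2.INTER_CUBIC);q=cv2.convertScaleAbs(q,alpha=1.7)
    w=o['grip_width']/2
    if k:
        for s in(1,-1):
            for yy in(w,w+.015):
                for xx in(-.0095,.0095):
                    P=[proj(p,tp+Rt@np.array([xx,s*yy,z])) for z in(.014,-.056)]
                    P=[tuple(int(v) for v in (u-[x0,y0])*f) for u in P];cv2.line(q,*P,(0,0,255) if s>0 else (0,255,0),1)
    L.append(q)
cv2.imwrite('pics/cmp.png',np.hstack(L))
E
```

```text
(no output)
```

View pics/cmp.png

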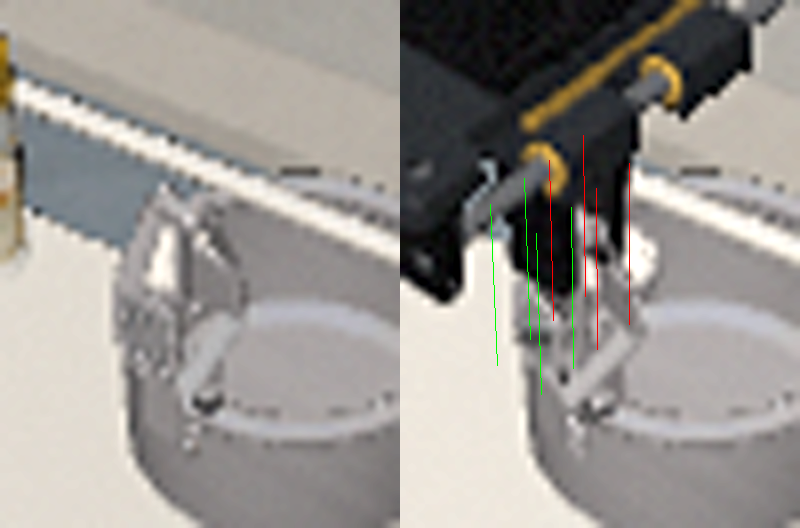

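drive_tool(delta_pos=[[0,0,0],[0,0,0],[0,0,0],[0,0,0],[0,0,0],[0,0,0],[0,0,0],[0,0,0]], angular=[[0,0,0],[0,0,0],[0,0,0],[0,0,0],[0,0,0],[0,0,0],[0,0,0],[0,0,0]], gripper=[3,5,8.7,8.7,8.7,8.7,8.7,8.7])

```text
time_s: 7.8
tool_pos: [0.4372, -0.2133, 0.106]
tool_rot: [180.0, 0.0, 79.8]
force: [0.1, -0.1, -0.9]
grip_width: 0.0672
grasp_force: 0.0
```

```bash
python3 - <<'E'
from h import *
p=cam('scene');o=telemetry.get_obs();print(o['time_s'],o['tool_pos'],o['grip_width'],o['force'])
cv2.imwrite('pics/scene_o.png',p['pixels'][:,:,::-1])
print('tcp at start in scene',proj(p,[.291,.581,.197]))
a=cv2.imread('pics/scene0.png').astype(int);b=p['pixels'][:,:,::-1].astype(int)
g0=a.mean(2);g1=b.mean(2)
# compact gray maps of the clip area
for nm,g in(('before',g0),('now',g1)):
    print(nm)
    for r in range(164,212,1): print(r,''.join(' .:-=+*#%@'[min(9,int(v/22))] for v in g[r,232:300]))
for t in('clip','low_pot'):
    for q in models.cut_out(p,t)[:1]:
        ys,xs=np.nonzero(q['pixels']);print(t,q['p'],q['centre'],xs.min(),xs.max(),ys.min(),ys.max())
E
```

```text
7.85 [ 0.43716273 -0.21327377  0.10598183] 0.07074719354591737 [-0.31365077 -0.36822635 -0.0464587 ]
tcp at start in scene [-10.1511754   95.19998136]
before
164 -:+****++-----======================================================
165 -:-==+****++----====================================================
166 -----=-+****++----==================================================
167 --------==****+++:---===============================================
168 ----------==+****++----=============================================
169 --------------+****++-----==========================================
170 ---------------==+****++:---========================================
171 -----------------=-+****++----=:::::================================
172 --------------------:++***+++=-=========-===========================
173 ----------------+:-----=+****++======+=====-========================
174 ----------------==:-======+*****+=---===============================
175 ---------------==+====-=---==+****++--:--======-====================
176 .-------------=--==+=--:------=+****++=-----=====:============
[... 5453 characters left out ...]
+++++===------::::*******=---===
204 ************-------=-----=====+++++++===---------::::-********======
205 ************=:-----+--=----==-=-------------------:::-*******++=:===
206 ************=:----------=---=--------------------::::+******+==:.==-
207 *************:----------==-=--=-===-------------::::.******+=== .===
208 *************=------------==------==-------------:::-*****+===: .===
209 **************-------------==--------------------::-*****+=-=+  .===
210 ***************-------------=------------------::::+*****++=+=  .===
211 ***************+--------=-----------------------::=*******=++:  -=+=
clip 0.9 [251.2, 187.8] 243 258 175 205
low_pot 0.74 [268.5, 198.5] 244 287 171 217
```

```bash
python3 - <<'E'
from h import *
p=cam('scene');o=telemetry.get_obs();Rt=Rm(o['tool_rot']);tp=np.array(o['tool_pos']);w=o['grip_width']/2;print(w)
for dz in(0,.03):
  for s in(1,-1):
    for z in (.014,):
      print(dz,s,[proj(p,tp+[0,0,dz]+Rt@np.array([x,s*y,z])).round(1).tolist() for y in(w,w+.015) for x in(-.0095,.0095)])
g=p['pixels'].mean(2)
for r in range(140,200,2): print(r,''.join('#' if v<70 else '.' for v in g[r,200:290]))
E
```

```text
0.04086216406019858
0 1 [[262.2, 186.1], [256.8, 182.6], [266.0, 183.0], [260.6, 179.6]]
0 -1 [[240.5, 203.6], [235.0, 199.8], [236.3, 206.9], [230.8, 203.1]]
0.03 1 [[262.4, 177.7], [256.8, 174.3], [266.2, 174.7], [260.7, 171.3]]
0.03 -1 [[240.1, 195.3], [234.5, 191.5], [235.8, 198.7], [230.2, 194.8]]
140 .........................##############################################################...
142 .........................############################################################.....
144 .........................############################################################.....
146 .........................#############################.##############################.....
148 .........................##################.#########################################.....
150 .........................############################################..##########.#.......
152 .............#..........###############################################..#######........#.
154 .......................#################################################.####............#
156 ...........#####################
[... 1353 characters left out ...]
...#...............................
186 ................................#########.................#........................#......
188 ................................#########...#........#..............................#.....
190 .................................########....#.#....#...............................#.....
192 ...#................................#####..........................................#...#..
194 ..................................................#.......................................
196 ............................................#.........................................#...
198 ............................................##......................................##....
```

drive_tool(delta_pos=[[0,0,0.2],[0,0,0.2],[0,0,0.1],[0,0,0]], angular=[[0,0,0],[0,0,0],[0,0,0],[0,0,0]], gripper=[8.7,8.7,8.7,8.7])

```text
time_s: 8.4
tool_pos: [0.4369, -0.2131, 0.1007]
tool_rot: [-180.0, 0.0, 79.8]
force: [0.4, -0.6, 0.7]
grip_width: 0.0869
grasp_force: 0.0
```

drive_tool(delta_pos=[[0,0,0.2],[0,0,0]], angular=[[0,0,0],[0,0,0]], gripper=[8.7,8.7])

```text
time_s: 8.6
tool_pos: [0.437, -0.2131, 0.0987]
tool_rot: [-180.0, -0.0, 79.8]
force: [-0.2, -0.2, -0.0]
grip_width: 0.0865
grasp_force: 0.0
```

drive_tool(delta_pos=[[0,0,0.2],[0,0,0]], angular=[[0,0,0],[0,0,0]], gripper=[8.7,8.7])

```text
time_s: 8.8
tool_pos: [0.4369, -0.2131, 0.0967]
tool_rot: [-180.0, -0.0, 79.8]
force: [0.2, -0.4, 0.3]
grip_width: 0.087
grasp_force: 0.0
```

drive_tool(delta_pos=[[0,0,0.2],[0,0,0]], angular=[[0,0,0],[0,0,0]], gripper=[8.7,8.7])

```text
time_s: 9.0
tool_pos: [0.4369, -0.2131, 0.0947]
tool_rot: [-180.0, -0.0, 79.8]
force: [0.5, -0.2, 0.4]
grip_width: 0.0869
grasp_force: 0.0
```

drive_tool(delta_pos=[[0,0,0.3],[0,0,0.3],[0,0,0.2],[0,0,0]], angular=[[0,0,0],[0,0,0],[0,0,0],[0,0,0]], gripper=[8.7,8.7,8.7,8.7])

```text
time_s: 9.4
tool_pos: [0.4368, -0.213, 0.0865]
tool_rot: [-180.0, 0.0, 79.8]
force: [-0.0, 0.5, 0.3]
grip_width: 0.0871
grasp_force: 0.0
```

```bash
python3 - <<'E'
from h import *
p=cam('scene');o=telemetry.get_obs();Rt=Rm(o['tool_rot']);tp=np.array(o['tool_pos']);w=o['grip_width']/2;print(w,tp,o['force'])
for dz in(.03,.036):
  for s in(1,-1):
      print(dz,s,[proj(p,tp+[0,0,dz]+Rt@np.array([x,s*w,.014])).round(1).tolist()  for x in(-.0095,.0095)])
g=p['pixels'].mean(2)
for r in range(166,212): print(r,''.join(' .:-=+*#%@'[min(9,int(v/22))] for v in g[r,226:275]))
E
```

```text
0.043602175263099195 [ 0.43693802 -0.21310703  0.086725  ] [ 0.48627246 -0.87369099 -0.02964018]
0.03 1 [[262.9, 182.6], [257.4, 179.2]]
0.03 -1 [[239.6, 201.3], [234.0, 197.5]]
0.036 1 [[263.0, 180.9], [257.4, 177.5]]
0.036 -1 [[239.5, 199.6], [233.9, 195.8]]
166 ...........        .   .::======:--::.    ++===++
167 .............     .   .:.-====:-:::..     +++=+=+
168 ..............       .:=+---=-::::.      =++=====
169 ...............    ..:=****::::::.       +++=====
170 ...............   .:.--***+::::.         +++=++++
171 .............    .:----=-=-:::-*.  ..    :====+=+
172 .............  .::------:::::-**:   .   .=++==-=+
173 ...........   .::-----.-:::.:=**.   ..  :+++++=+=
174 ............ .::------:::::==+++        .-====+++
175 .............::.:==--:::::-====-  .     -+=----==
176 .............:...::-:::.:+=+::--        -#*+=----
177 :....::..... ......::::--+*=:=--:       -#*****-:
178 .....=.....  ........:=*--+-:-----:     :+******+
179 .....:....   ...... .==#==:+-::----:.  :-===+****
180 ........    ......  :=+#==:++::---=--:--==---=+**
181 ........   ......   :=**=
[... 944 characters left out ...]
99 *********:   .+**+:-----=+===:===================
200 **********=. =***+:------=::::=-================-
201 ***********+=*****:-=----==::++==-=--======--====
202 ************+*****:--------==++++============++++
203 ******************:---=--==--==++++++++++++++++==
204 ******************-----=-=-----=====+++++++===---
205 ******************=:-----+--=----==-=------------
206 ******************=:-------------==--------------
207 *******************:----------==----=====--------
208 *******************=:---------=--=------==-------
209 ********************-------------==--------------
210 *********************--------------=-------------
211 *********************+--------=-----=------------
```

drive_tool(delta_pos=[[0,0,0.4],[0,0,0.4],[0,0,0.3],[0,0,0]], angular=[[0,0,0],[0,0,0],[0,0,0],[0,0,0]], gripper=[8.7,8.7,8.7,8])

```text
time_s: 9.85
tool_pos: [0.4366, -0.213, 0.0753]
tool_rot: [-179.9, -0.0, 79.8]
force: [0.1, -0.7, 0.5]
grip_width: 0.0843
grasp_force: 0.0
```

drive_tool(delta_pos=[[0,0,0.2],[0,0,0.2],[0,0,0]], angular=[[0,0,0],[0,0,0],[0,0,0]], gripper=[7,6,5])

```text
time_s: 10.15
tool_pos: [0.4369, -0.2131, 0.0717]
tool_rot: [-180.0, -0.0, 79.8]
force: [-0.0, 0.3, -0.3]
grip_width: 0.0636
grasp_force: 0.0
```

drive_tool(delta_pos=[[0,0,0],[0,0,0],[0,0,0],[0,0,0],[0,0,0],[0,0,0],[0,0,0],[0,0,0]], angular=[[0,0,0],[0,0,0],[0,0,0],[0,0,0],[0,0,0],[0,0,0],[0,0,0],[0,0,0]], gripper=[3.7,3.7,3.7,3.4,3,2.5,2,1.5], squeeze=25)

```text
time_s: 10.95
tool_pos: [0.4366, -0.213, 0.0716]
tool_rot: [-179.9, -0.0, 79.8]
force: [0.4, -0.4, -1.9]
grip_width: 0.0239
grasp_force: 24.9
```

drive_tool(delta_pos=[[0,0,-0.3],[0,0,-0.7],[0,0,-1.2],[0,0,-1.6],[0,0,-1.6],[0,0,-1.6],[0,0,-1.6],[0,0,-1.6],[0,0,-1.2],[0,0,-0.6],[0,0,0],[0,0,0]], angular=[[0,0,0],[0,0,0],[0,0,0],[0,0,0],[0,0,0],[0,0,0],[0,0,0],[0,0,0],[0,0,0],[0,0,0],[0,0,0],[0,0,0]], gripper=[1.5,1.5,1.5,1.5,1.5,1.5,1.5,1.5,1.5,1.5,1.5,1.5], squeeze=30)

```text
time_s: 12.15
tool_pos: [0.4368, -0.213, 0.1916]
tool_rot: [-180.0, -0.0, 79.8]
force: [0.0, 0.2, -1.4]
grip_width: 0.0236
grasp_force: 29.9
```

drive_tool(delta_pos=[[-0.8,0,0],[-1.6,0,0],[-2.3,0.1,0],[-2.5,0.1,0],[-2.5,0.1,0],[-2.5,0.1,0],[-2.4,0.07,0],[-1.7,0,0],[-0.8,0,0],[-0.4,0,0],[0,0,0],[0,0,0]], angular=[[0,0,0],[0,0,0],[0,0,0],[0,0,0],[0,0,0],[0,0,0],[0,0,0],[0,0,0],[0,0,0],[0,0,0],[0,0,0],[0,0,0]], gripper=[1.5,1.5,1.5,1.5,1.5,1.5,1.5,1.5,1.5,1.5,1.5,1.5])

```text
time_s: 13.35
tool_pos: [0.4111, -0.3853, 0.1917]
tool_rot: [-180.0, -0.0, 79.9]
force: [1.1, 0.1, -0.8]
grip_width: 0.0239
grasp_force: 29.9
```

```bash
python3 - <<'E'
from h import *
from scipy.ndimage import map_coordinates
p=cam('scene');o=telemetry.get_obs();tp=np.array(o['tool_pos']);print(o['time_s'],tp,o['tool_rot'],o['force'],o['grip_width'])
# clip pose guess in camera world: origin = tcp + (0,0,-.0016)
t=np.radians(o['tool_rot'][2]-90);d=np.array([np.cos(t),np.sin(t)]);m=np.array([-d[1],d[0]])
og=np.array([tp[0]+.0005,tp[1]-.0003,tp[2]-.0016]);print('origin',og)
x0,y0,f=265,140,6
q=cv2.resize(p['pixels'][y0:y0+95,x0:x0+95,::-1],None,fx=f,fy=f,interpolation=2);q=cv2.convertScaleAbs(q,alpha=1.6)
def dot(X,c):u=(proj(p,X)-[x0,y0])*f+f/2;cv2.circle(q,tuple(int(v) for v in u),2,c,-1)
L=lambda x,y,z:[*(og[:2]+x*d+y*m),og[2]+z]
for l,c in(((0,0,0),(0,255,255)),((0,.014,0),(0,255,255)),((0,-.014,0),(0,255,255)),((.032,.032,-.052),(255,0,255)),((.032,.032,.0165),(255,0,255)),((0,0,.086),(0,165,255)),((.011,0,-.022),(255,255,0)),((-.011,0,-.022),(255,255,0))):dot(L(*l),c)
for a in np.linspace(0,6.28,50):
    dot([.468+.058*np.cos(a),-.397+.058*np.sin(a),.1165],(0,255,0))
    
dot([og[0],og[1],.1165],(0,0,255))
cv2.imwrite('pics/last.png',q)
r=np.hypot(*(og[:2]-[.468,-.397]));print('r',r)
pl=models.cut_out(p,'clip')[:1]
for c in pl: ys,xs=np.nonzero(c['pixels']);print(c['p'],c['centre'],xs.min(),xs.max(),ys.min(),ys.max())
E
```

```text
13.4 [ 0.41123587 -0.3851891   0.1918203 ] [ 1.79995166e+02 -4.90212321e-02  7.98895534e+01] [ 0.81859067 -0.80884525 -0.77731646] 0.023540933638464816
origin [ 0.41173587 -0.3854891   0.1902203 ]
r 0.057429544857171846
0.69 [314.1, 195.9] 303 320 184 209
```

View pics/last.png

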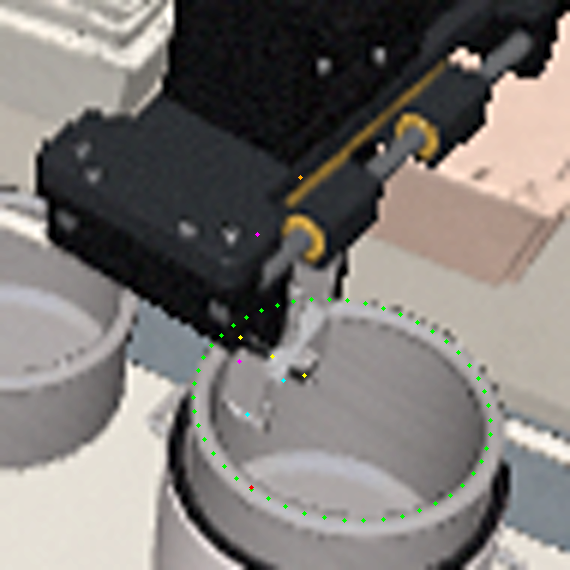

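drive_tool(delta_pos=[[0,0,0.5],[0,0,1],[0,0,1.2],[0,0,1.2],[0,0,0.9],[0,0,0.5],[0,0,0.2],[0,0,0],[0,0,0]], angular=[[0,0,0],[0,0,0],[0,0,0],[0,0,0],[0,0,0],[0,0,0],[0,0,0],[0,0,0],[0,0,0]], gripper=[1.5,1.5,1.5,1.5,1.5,1.5,1.5,1.5,1.5])

```text
time_s: 14.35
tool_pos: [0.411, -0.3865, 0.1374]
tool_rot: [180.0, 0.0, 79.8]
force: [0.4, -0.3, -0.7]
grip_width: 0.0241
grasp_force: 29.9
```

drive_tool(delta_pos=[[0,0,0.15],[0,0,0.15],[0,0,0.1],[0,0,0]], angular=[[0,0,0],[0,0,0],[0,0,0],[0,0,0]], gripper=[1.5,1.5,1.5,1.5])

```text
time_s: 14.75
tool_pos: [0.4107, -0.3861, 0.1328]
tool_rot: [-180.0, -0.0, 79.8]
force: [0.4, 0.5, -0.1]
grip_width: 0.0237
grasp_force: 29.9
```

drive_tool(delta_pos=[[0,0,0.1],[0,0,0.1],[0,0,0]], angular=[[0,0,0],[0,0,0],[0,0,0]], gripper=[1.5,1.5,1.5])

```text
time_s: 15.05
tool_pos: [0.4107, -0.3861, 0.1308]
tool_rot: [-180.0, -0.0, 79.8]
force: [0.4, 0.3, -0.3]
grip_width: 0.0239
grasp_force: 29.9
```

```bash
python3 -c "
from h import *
o=telemetry.get_obs();print(o['time_s'],o['tool_pos'],o['force'])"
```

```text
15.05 [ 0.4106914  -0.38613519  0.13079688] [ 0.36547329  0.31809119 -0.31952202]
```

drive_tool(delta_pos=[[0,0,0.1],[0,0,0.1],[0,0,0]], angular=[[0,0,0],[0,0,0],[0,0,0]], gripper=[1.5,1.5,1.5])

```text
time_s: 15.35
tool_pos: [0.4107, -0.3861, 0.1288]
tool_rot: [-180.0, -0.0, 79.8]
force: [0.2, 0.8, -2.0]
grip_width: 0.0237
grasp_force: 29.9
```

drive_tool(delta_pos=[[0,0,0.1],[0,0,0.1],[0,0,0]], angular=[[0,0,0],[0,0,0],[0,0,0]], gripper=[1.5,1.5,1.5])

```text
time_s: 15.65
tool_pos: [0.4107, -0.3861, 0.1268]
tool_rot: [-180.0, -0.0, 79.8]
force: [-0.5, 0.9, -1.8]
grip_width: 0.0238
grasp_force: 29.9
```

drive_tool(delta_pos=[[0,0,0.1],[0,0,0.1],[0,0,0]], angular=[[0,0,0],[0,0,0],[0,0,0]], gripper=[1.5,1.5,1.5])

```text
time_s: 15.95
tool_pos: [0.4107, -0.3861, 0.1248]
tool_rot: [-180.0, -0.0, 79.8]
force: [-0.1, 0.5, -1.3]
grip_width: 0.0238
grasp_force: 29.9
```

drive_tool(delta_pos=[[0,0,0.1],[0,0,0.1],[0,0,0]], angular=[[0,0,0],[0,0,0],[0,0,0]], gripper=[1.5,1.5,1.5])

```text
time_s: 16.25
tool_pos: [0.4107, -0.3861, 0.1228]
tool_rot: [-180.0, -0.0, 79.8]
force: [-0.0, -0.3, -0.5]
grip_width: 0.0238
grasp_force: 29.9
```

drive_tool(delta_pos=[[0,0,0.1],[0,0,0.1],[0,0,0]], angular=[[0,0,0],[0,0,0],[0,0,0]], gripper=[1.5,1.5,1.5])

```text
time_s: 16.55
tool_pos: [0.4107, -0.3861, 0.1208]
tool_rot: [-180.0, -0.0, 79.8]
force: [-1.2, -0.5, -0.5]
grip_width: 0.024
grasp_force: 29.9
```

drive_tool(delta_pos=[[0,0,0.1],[0,0,0.1],[0,0,0]], angular=[[0,0,0],[0,0,0],[0,0,0]], gripper=[1.5,1.5,1.5])

```text
time_s: 16.85
tool_pos: [0.4107, -0.3861, 0.1188]
tool_rot: [-180.0, -0.0, 79.8]
force: [0.7, 0.2, -1.4]
grip_width: 0.0238
grasp_force: 29.9
```

drive_tool(delta_pos=[[0,0,0.1],[0,0,0.1],[0,0,0]], angular=[[0,0,0],[0,0,0],[0,0,0]], gripper=[1.5,1.5,1.5])

```text
time_s: 17.15
tool_pos: [0.4107, -0.3861, 0.1168]
tool_rot: [-180.0, -0.0, 79.8]
force: [-0.4, 0.3, -0.7]
grip_width: 0.0241
grasp_force: 29.9
```

drive_tool(delta_pos=[[0,0,0.1],[0,0,0.1],[0,0,0]], angular=[[0,0,0],[0,0,0],[0,0,0]], gripper=[1.5,1.5,1.5])

```text
time_s: 17.45
tool_pos: [0.4108, -0.3863, 0.1151]
tool_rot: [180.0, -0.0, 79.8]
force: [0.0, 0.8, 0.8]
grip_width: 0.0239
grasp_force: 29.9
```

drive_tool(delta_pos=[[0,0,0.1],[0,0,0]], angular=[[0,0,0],[0,0,0]], gripper=[1.5,1.5])

```text
time_s: 17.65
tool_pos: [0.4109, -0.3863, 0.1143]
tool_rot: [180.0, -0.0, 79.8]
force: [-1.3, 1.0, 3.6]
grip_width: 0.0237
grasp_force: 29.9
```

Contact is growing at about 3 N per mm, as it should on the saddle.

drive_tool(delta_pos=[[0,0,0.08],[0,0,0],[0,0,0],[0,0,0]], angular=[[0,0,0],[0,0,0],[0,0,0],[0,0,0]], gripper=[1.5,1.5,1.5,1.5])

```text
time_s: 18.05
tool_pos: [0.4109, -0.3863, 0.1137]
tool_rot: [180.0, -0.0, 79.8]
force: [-0.3, 1.8, 5.5]
grip_width: 0.0234
grasp_force: 29.9
```

drive_tool(delta_pos=[[0,0,0],[0,0,0],[0,0,0],[0,0,0],[0,0,0],[0,0,0],[0,0,0],[0,0,0],[0,0,0]], angular=[[0,0,0],[0,0,0],[0,0,0],[0,0,0],[0,0,0],[0,0,0],[0,0,0],[0,0,0],[0,0,0]], gripper=[2.6,3,3.5,4,5,6,7,8,8])

```text
time_s: 18.95
tool_pos: [0.4106, -0.3862, 0.113]
tool_rot: [-180.0, -0.0, 79.8]
force: [0.5, 0.1, 0.1]
grip_width: 0.0721
grasp_force: 0.0
```

drive_tool(delta_pos=[[0,0,-0.3],[0,0,-0.8],[0,0,-1.5],[0,0,-2],[0,0,-2],[0,0,-2],[0,0,-2],[0,0,-1.5],[0,0,-0.8],[0,0,0]], angular=[[0,0,0],[0,0,0],[0,0,0],[0,0,0],[0,0,0],[0,0,0],[0,0,0],[0,0,0],[0,0,0],[0,0,0]], gripper=[8.2,8.2,8.2,8.2,8.2,8.2,8.2,8.2,8.2,8.2])

```text
time_s: 19.95
tool_pos: [0.4112, -0.3867, 0.2435]
tool_rot: [179.9, 0.0, 79.8]
force: [1.1, -0.3, -0.7]
grip_width: 0.0821
grasp_force: 0.0
```

```bash
python3 - <<'E'
from h import *
p=cam('scene');cv2.imwrite('pics/end.png',p['pixels'][:,:,::-1]);print(telemetry.get_obs()['force'],telemetry.get_obs()['time_s'])
c=models.cut_out(p,'clip')[:1]
for q in c: ys,xs=np.nonzero(q['pixels']);print(q['p'],q['centre'],xs.min(),xs.max(),ys.min(),ys.max())
og=np.array([.4112,-.3866,.112]);t=np.radians(-10.2);d=np.array([np.cos(t),np.sin(t)]);m=np.array([-d[1],d[0]])
for l in((0,0,0),(0,0,.08),(-.0175,0,.039),(.0175,0,.039),(.032,.032,.0165)):print(l,proj(p,[*(og[:2]+l[0]*d+l[1]*m),og[2]+l[2]]).round(1))
g=p['pixels'].mean(2)
for r in range(182,240): print(r,''.join(' .:-=+*#%@'[min(9,int(v/22))] for v in g[r,290:340]))
E
```

```text
[-1.13696046 -0.02613442 -0.42221655] 20.0
0.69 [305.8, 208.8] 298 318 196 228
(0, 0, 0) [306.6 222.4]
(0, 0, 0.08) [310.3 198.7]
(-0.0175, 0, 0.039) [303.6 215.8]
(0.0175, 0, 0.039) [313.  206.8]
(0.032, 0.032, 0.0165) [304.4 202.9]
182 ======           =++++++++++++=++++++++++=========
183 ======           ++++++++++++++++++++++++++++=====
184 --======         ++++++++++++++++++++++++=+++++===
185 *+---=====       ++++++++++++++++++++++++++++++++=
186 ****---====      +++++++++++++++++++++++++++++++++
187 *******:--===   =====+++++++++++++++++++++++++++++
188 -+******+---===========+++++++++++++++++++++++++++
189 -===*******---============++::::++++++++++++++++++
190 ----=-+******+---=====-===++====+++==-++++++++++++
191 ------===*******----===++++++++++++++=++--++++++++
192 ---------==****#====++++==========+++++++==-++++++
193 -----------=-+++=+++===----=====--=-===++++=+-++++
194 -------------:======-:-----=====-==-==--==+++=+-++
195 ------------=====--:----===============-=--=+++==:
196 -----------=====---=-----================----=+++=
197 ----------=====---+=--===============
[... 1623 characters left out ...]
:---=----*-=--=+++++++++++++++++++++==:-
228 +--===+*. .:-------=-=--=--==+++++++++++++===-----
229 +--====+*. .:------=-====--=-=--========----------
230 +--=====+*.  :-----=-=======-==========-----------
231 =-======++*.  .:==-======================---------
232 =-=======++*-  .:-========================--------
233 =-======++++*=.  .:-===================---------:.
234 =-=======++++**-   .:-=================--=----::. 
235 +-=======+++++**=.   .::-==============-=-=-:: .  
236 *-=======+++++++**+.    .::---=========-::::.   --
237 *=======++++++++++***+.    ...:::::::.....    -=*+
238 *+=======+++++++++++****+..                --**++=
239 **======+++++++++++++++*****++-.....----+***++++==
```

```bash
python3 -c "
from h import *
print(env.sign_off())"
```

```text
the job is handed in; nothing more can be done
None
```

The thermometer is clipped on the tall pot's rim with its stem inside and the gripper clear of it. The job is handed in at about 20 s of the 34 s allowed; the hand-in returned no verdict, and the jaw closure was checked only in the camera image.

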